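# Change the burner cap under the pan support

## Task

Swap the rusty burner cap on the open burner of the hob for the clean spare: first stand the pot on the cork trivet and then the pan support on the wooden board, so that you can get at it. Lay the rusty cap flat in the white tray and set the spare centred and flat on the burner it came from, then put the pan support back squarely on the hob and the pot back upright on it where it stood. Keep the pot upright throughout, and do not disturb the mug and the oil bottle.

Things in the scene. Friction and masses are not known exactly. Their poses are not given: they have to be found in the camera images.
- pot: Small lidded steel pot, loose, 0.4 kg, 92 mm across (lid rim 96); lid fixed on, its top 85 mm above the underside; on it a black upright knob, a cylinder 24 mm across from 85 to 115 mm above the underside: lift it by this. Two ears reach 60 mm out along its y. Origin: centre of underside; z up. Starts on the pan support, over one of the two burners.
- pan_support: Black iron grate, loose, 0.6 kg: frame 300 (its x) x 150 mm (its y) on 4 corner feet, 46 mm high; bars 8 mm wide, 8-10 mm deep at the top. Lift it at the very centre by the bar along y at x = 0, pinching along x; cap edges lie 47 mm either side of it, so open only part way. Origin: centre, at the feet's underside. Half a turn makes no difference. Starts at the hob's centre, x along the hob's x.
- worn_cap: Rusty burner cap, loose, 0.15 kg: dark steel disc 56 mm across, 14 mm high, top edge chamfered 3 mm, brown rust spots on top. Origin: centre of underside. Starts on the burner that the pot is not over, beneath the pan support but seen through it; overhangs its 44 mm burner head by 6 mm all round.
- spare_cap: Clean spare burner cap, loose: same disc, 56 mm across and 14 mm high, without rust. Origin: centre of its underside. At the start it lies alone on the steel draining plate (6 mm thick) to one side.
- hob: Two-burner steel hob, fixed: flat plate 360 (its x) x 200 mm (its y), 8 mm high; the pan support's feet stand on it. Origin: centre of underside, at worktop height. Burner heads centred at x = +75 and -75 mm, y = 0: 44 mm across, plain flat tops 22 mm above the origin. The burner under the pot has a cap that is fixed and stays.
- trivet: Cork trivet, fixed: disc 110 mm across, 8 mm thick, on the steel draining plate. Origin: centre of its underside. Side place for the pot, which goes centred on it to within 20 mm.
- board: Wooden chopping board, fixed: 360 (its x) x 220 mm (its y), 16 mm thick. Origin: centre of underside. Side place for the pan support, long side along long side, centred to within 35 mm.
- tray: Shallow white square tray, fixed, on the steel draining plate: 150 by 150 mm outside, walls 3 mm thick and 18 mm high overall, floor 3 mm above its origin. Origin: centre of its underside. Place for the rusty cap.
- oil_bottle: Bystander: green glass oil bottle, 56 mm across, 190 mm tall, loose, standing at the far edge of the work. Origin: centre of its underside.
- mug: Bystander: white mug, 80 mm across, 90 mm tall, handle along its +y, loose, at the far edge of the work. Origin: centre of its underside.
Things that resemble listed ones, but are neither listed nor needed, are in the scene too. What is shaped like the worn_cap but turquoise is not meant.

How it is judged:
By the outcome, as a careful person would: the job done as asked, in the order asked, and still so for the second after the job is handed in, with the robot touching nothing.
It also fails if it takes over 134 s, if anything falls off the work surface, if the arm or the gripper's body presses on something with over 40 N, if the wrist force passes 120 N, or if a joint passes its speed limit or range.

## Robot

A 6-joint arm with a two-finger parallel gripper is mounted at the origin on the work surface. World frame = base frame: x ahead of the robot, y to its left, z up, the work surface at z = 0. Lengths are in m, angles in rad, forces in N, time in s.
With the tool pointing down it reaches from about 0.25 to 0.725 m from the base axis. Payload 4 kg.
Tool frame: the origin (TCP) lies midway between the tips of the shut fingers; the grasp point (between the pads) lies 19 mm behind it; z points along the fingers, y is the line along which they close (so a half turn about z gives the same grasp; the last joint's range is limited). The gripper opens to 85 mm and grips with 20 to 120 N. Pads are 22 mm wide; open, the fingers measure 114 mm over their backs; the gripper's body (76 mm by 85 mm) begins 54 mm behind the grasp point. The pads swing forward as they close: fully open they stand 13 mm farther back than shut.
Start: joints at [1.262, 0.241, 0.005, 1.335, 0, 1.571], TCP at [0.152, 0.476, 0.231] pointing down, gripper open.
Joint ranges: [-2.72, 2.72], [-1.05, 1.87], [-1.09, 1.28], [-1.99, 2.15], [-1.42, 1.44], [-3.14, 3.14]. Speed limits (rad/s): [2.79, 2.79, 3.14, 3.14, 3.14, 3.14].

## Interface

Orientations are given as a unit quaternion [x, y, z, w].
In Python, from workcell import get_obs, camera, job_done, silhouettes gives the robot as it stands. The module is installed in compiled form; this text tells all that it offers.
- The arm moves only by the tool drive_tool, never from a script. Its argument "increments" is a list of rows, each a list of 3 entries, a list of its own where there are three numbers: the shift along the world's x, y, z in mm, then the turn, a rotation vector about the world's x, y, z in degrees, then the opening, from 0 (shut) to 1 (fully open). A call has 1 to 8 rows; each row shifts and turns the commanded pose from where the row before left it; what a row does not reach is not made up. A row lasts 1/12 s, in which the tool goes at most 41.7 mm and 7.16 degrees, less where a joint would pass 70% of its speed; a pose out of reach is approached as far as the arm can. A call is refused whole if a number of a shift passes 41.7 or a number of a turn 7.16, either way. A call with a gripper value outside its range is refused whole. The fingers move at their own pace and stop on an object; the grip force is fixed at half the most. Time passes only in rows, so rows that do not move let the fingers close. It gives the time, the measured TCP pose, the force, the opening and the grip force at its end, in the units of the state.
- get_obs(): the state, without advancing time (a new reading comes with each control period).
- camera(name): name is "side" or "top" or "wrist"; returns a dict with "image" (420x560x3 uint8, red, green, blue), "K" (3x3 intrinsics, pixels), "view" (4x4, takes a point from world to camera coordinates). Camera axes: x right, y down, z forward; pixel columns grow to the right and rows downward; lengths in m; the calibration is good to about 2 mm. The wrist camera is an equidistant fisheye: a pixel r from the principal point sees the ray r / f radians off the axis. A picture is of the moment at which its call begins. There is no depth.
- job_done(): hands the job in; it is judged then, once.
Trained networks look in a picture, given as the dict that the camera call returned (one of the last four; its "shot" number tells which), for a name from the list of things; names that differ only in an ending like _2 or _b are one class to them, and where a whole thing is asked for, a point or a joint stands for the part that bears it (a point fixed in the world has none). Each returns a list of dicts, best first, with "conf" (0 to 1); they miss things now and then, are a little off and sometimes report something else, mostly with a low value. They report only what shows in the picture. A call takes as long as a camera call. They do not tell look-alikes from the thing itself.
- silhouettes(query, picture): "region" (420x560 bool, what is visible of it) and "bbox" ([left, top, right, bottom] in pixels, round what is visible of it).
The state is a dict: "clock": time; "joint_pos": joint angles; "joint_vel": joint speeds; "tau": joint torques, N m; "eef_pos": TCP position; "tool_rot": TCP orientation; "ft_force": force on the tool from outside, world axes, zero at the start; "ft_torque": the same for the moment, N m; "grip_width": finger opening in m; "grasp_force": force on a finger pad.
Only numpy, scipy, OpenCV 4.12 (cv2) and the standard library are available. Lean on these libraries where they do the work, as an engineer would, in place of code of your own. Each camera call takes 0.05 s, during which the arm holds its last target. There are 200 camera calls.

## Working session

There is one attempt and no reset: what is moved stays moved. The work goes in short steps, Python scripts to look and compute and a tool call to move; the robot and the scene stay as the last step left them, time stands still between calls to the robot, and variables do not carry over. Pictures are saved under pics/ and viewed, at most 14 in all, crops included, and the job is handed in when it is done.

Besides the shell and the picture viewer there is one more tool, called after "Request:" as name([rows], argument=value, ...), one row to a line, values as JSON. drive_tool: Moves the arm, as the interface text tells. Its arguments: {"type":"object","properties":{"increments":{"type":"array"}},"required":["increments"]}

```bash
mkdir -p pics; ls; python3 - <<'E'
from workcell import *
import cv2,numpy as np
o=get_obs(); print({k:np.round(v,3).tolist() for k,v in o.items()})
ims=[]
for n in ["top","side"]:
    p=camera(n); cv2.imwrite(f"pics/{n}0.png",p["image"][:,:,::-1])
    print(n,p["K"].round(1).tolist(),p["view"].round(3).tolist())
    for q in ["pot","pan_support","worn_cap","spare_cap","hob","trivet","board","tray","oil_bottle","mug"]:
        for d in silhouettes(q,p)[:4]: print(q,round(d["conf"],2),np.round(d["bbox"]).tolist(),int(d["region"].sum()))
E
```

```text
pics
{'clock': 0.0, 'joint_pos': [1.262, 0.241, 0.004, 1.335, 0.0, 1.571], 'joint_vel': [0.0, -0.002, -0.0, 0.001, -0.0, 0.0], 'tau': [0.0, -37.232, 25.24, 0.017, 0.0, 0.0], 'eef_pos': [0.152, 0.476, 0.23], 'tool_rot': [0.154, 0.988, -0.001, -0.0], 'ft_force': [0.228, -0.109, 0.828], 'ft_torque': [0.047, -0.004, -0.015], 'grasp_force': 0.0, 'grip_width': 0.085}
top [[379.0, 0.0, 283.5], [0.0, 379.0, 199.7], [0.0, 0.0, 1.0]] [[-0.023, -0.999, -0.035, 0.037], [-0.983, 0.029, -0.179, 0.628], [0.18, 0.03, -0.983, 0.856], [0.0, 0.0, 0.0, 1.0]]
pot 0.56 [282.0, 241.0, 332.0, 297.0] 1725
pan_support 0.65 [269.0, 176.0, 340.0, 303.0] 2096
worn_cap 0.95 [289.0, 196.0, 309.0, 218.0] 380
worn_cap 0.82 [251.0, 117.0, 274.0, 140.0] 351
worn_cap 0.73 [230.0, 146.0, 250.0, 170.0] 377
worn_cap 0.56 [284.0, 133.0, 307.0, 155.0] 350
spare_cap 0.95 [446.0, 271.0, 472.0, 293.0] 464
spare_cap 0.17 [113.0, 183.0, 216.0, 342.0] 12836
hob 0.85 [263.0, 164.0, 344.0, 313.0] 7477
trivet 0.74 [429.0, 192.0, 480.0, 238.0] 1670
board 0.8 [115.0, 185.0, 213.0, 342.0] 12853
tray 0.69 [368.0, 216.0, 434.0, 280.0] 40
[... 316 characters left out ...]
.0]]
pot 0.71 [206.0, 193.0, 247.0, 240.0] 1387
pan_support 0.71 [199.0, 220.0, 312.0, 260.0] 1533
worn_cap 0.69 [274.0, 233.0, 292.0, 247.0] 179
worn_cap 0.67 [342.0, 219.0, 361.0, 230.0] 173
worn_cap 0.51 [325.0, 234.0, 348.0, 251.0] 256
worn_cap 0.51 [195.0, 169.0, 300.0, 208.0] 2942
spare_cap 0.74 [179.0, 334.0, 209.0, 358.0] 545
hob 0.65 [189.0, 227.0, 322.0, 272.0] 3327
trivet 0.59 [243.0, 324.0, 294.0, 373.0] 1855
board 0.76 [196.0, 171.0, 299.0, 209.0] 2997
board 0.66 [243.0, 325.0, 297.0, 372.0] 1837
tray 0.89 [203.0, 275.0, 270.0, 327.0] 3221
tray 0.6 [197.0, 169.0, 299.0, 207.0] 2908
oil_bottle 0.89 [319.0, 149.0, 338.0, 209.0] 798
oil_bottle 0.16 [199.0, 216.0, 311.0, 260.0] 1106
```

```bash
python3 - <<'E'
import cv2
a=cv2.imread("pics/top0.png");cv2.imwrite("pics/top0b.png",cv2.resize(a[90:360,90:510],(800,514),interpolation=cv2.INTER_CUBIC))
a=cv2.imread("pics/side0.png");cv2.imwrite("pics/side0b.png",cv2.resize(a[130:390,150:450],(690,598),interpolation=cv2.INTER_CUBIC))
E
```

```text
(no output)
```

View pics/top0b.png

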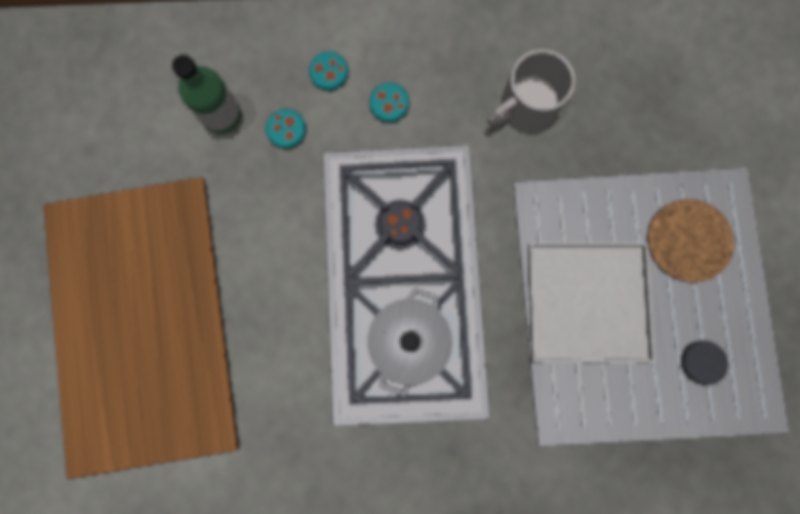

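View pics/side0b.png

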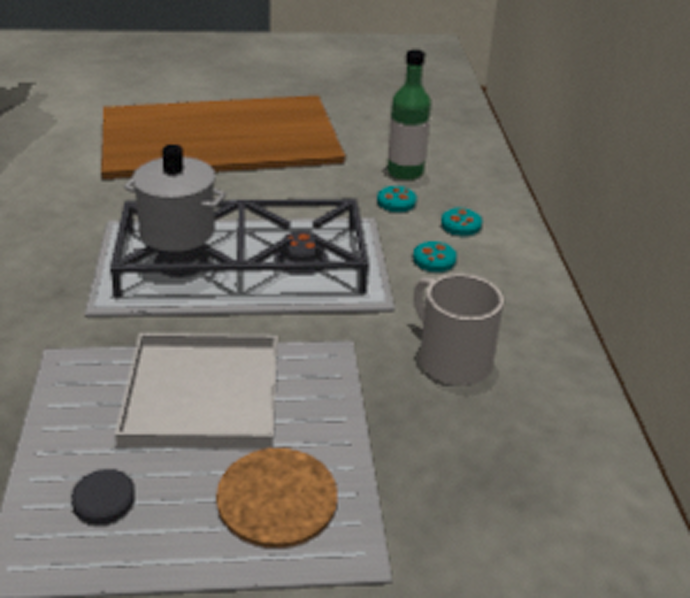

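```bash
cat > fit.py <<'E'
from workcell import *
import cv2,numpy as np
from scipy.optimize import minimize
def box(lx,ly,z0,z1): return np.array([[sx*lx/2,sy*ly/2,z] for sx in(-1,1) for sy in(-1,1) for z in(z0,z1)])
def cyl(d,z0,z1):
    t=np.linspace(0,2*np.pi,48,endpoint=False); c=np.c_[np.cos(t),np.sin(t)]*d/2
    return np.vstack([np.c_[c,np.full(48,z)] for z in(z0,z1)])
CAP=np.vstack([cyl(.056,0,.011),cyl(.050,0.011,.014)])
M=dict(pan_support=box(.3,.15,0,.046),worn_cap=CAP,spare_cap=CAP,hob=box(.36,.2,0,.008),trivet=cyl(.11,0,.008),
 board=box(.36,.22,0,.016),tray=box(.15,.15,0,.018),oil_bottle=cyl(.056,0,.1),
 pot=np.vstack([cyl(.092,0,.083),cyl(.096,.083,.085),cyl(.024,.085,.115),np.array([[sx*.012,sy*.06,.06] for sx in(-1,1) for sy in(-1,1)])]))
S=4
def hull(pts,p):
    c=np.c_[pts,np.ones(len(pts))]@p["view"].T[:,:3]; 
    uv=c[:,:2]/c[:,2:]*[p["K"][0,0],p["K"][1,1]]+p["K"][:2,2]
    return cv2.convexHull(((uv+.5)*S).astype(np.float32))
def fit(name,p,region,z,x0,yaw=True):
    cs=[c for c in cv2.findContours(region.astype(np.uint8),cv2.RETR_EXTERNAL,cv2.CHAIN_APPROX_NONE)[0] if len(c)>5]
    m=np.zeros(region.shape,np.uint8)
    cv2.fillConvexPoly(m,cv2.convexHull(np.vstack(cs)),1)
    big=cv2.resize(m*255,None,fx=S,fy=S,interpolation=cv2.INTER_LINEAR); 
    cc=cv2.findContours((big>127).astype(np.uint8),cv2.RETR_EXTERNAL,cv2.CHAIN_APPROX_NONE)[0]
    T=cv2.convexHull(np.vstack(cc)).astype(np.float32)
    A=cv2.contourArea(T)
    def cost(v):
        a=v[2] if yaw else 0
        R=np.array([[np.cos(a),-np.sin(a),0],[np.sin(a),np.cos(a),0],[0,0,1]])
        H=hull(M[name]@R.T+[v[0],v[1],z],p)
        I=cv2.intersectConvexConvex(H,T)[0]
        return -I/(cv2.contourArea(H)+A-I)
    s=np.array([[0,0,0],[.02,0,0],[0,.02,0],[0,0,.15]])[:4 if yaw else 3,:3 if yaw else 2]
    x=np.array(x0[:3 if yaw else 2],float)
    for k in(1,.3): x=(r:=minimize(cost,x,method="Nelder-Mead",options=dict(initial_simplex=x+s*k,xatol=1e-5,fatol=1e-6,maxiter=600))).x
    return x,-r.fun
def ray(p,u,v,z):
    R,t=p["view"][:3,:3],p["view"][:3,3]; d=R.T@np.array([(u-p["K"][0,2])/p["K"][0,0],(v-p["K"][1,2])/p["K"][1,1],1]); c=-R.T@t
    return (c+d*(z-c[2])/d[2])[:2]
E
python3 - <<'E'
from fit import *
Z=dict(pan_support=.008,worn_cap=.022,spare_cap=.006,hob=0,trivet=.006,board=0,tray=.006,oil_bottle=0,pot=.054)
X=dict(hob=1,pan_support=1,board=1,tray=1,pot=1)
seed={}
for n in["top","side"]:
    p=camera(n)
    for q in Z:
        ds=silhouettes(q,p)
        if not ds: print(n,q,"none");continue
        d=max(ds[:4],key=lambda d:-abs((d["bbox"][0]+d["bbox"][2])/2-hull(np.array([[*seed[q][:2],Z[q]]]),p)[0,0,0]/S)) if q in seed else ds[0]
        b=d["bbox"]; x0=seed.get(q,np.r_[ray(p,(b[0]+b[2])/2,(b[1]+b[3])/2,Z[q]+.01),0.])
        x,f=fit(q,p,d["region"],Z[q],x0,q in X)
        if len(x)<3:x=np.r_[x,0]
        seed.setdefault(q,x); print(n,q,x.round(4),round(f,3))
E
```

```text
top pan_support [ 0.5428 -0.0206  0.019 ] 0.968
top worn_cap [ 0.6176 -0.0186  0.    ] 0.904
top spare_cap [ 0.4311 -0.396   0.    ] 0.844
top hob [ 0.5421 -0.0201  0.018 ] 0.96
top trivet [ 0.5863 -0.395   0.    ] 0.975
top board [0.4961 0.3278 0.1373] 0.976
top tray [ 0.5089 -0.2579 -0.0294] 0.971
top oil_bottle [0.7854 0.2285 0.    ] 0.784
top pot [ 0.4653 -0.0237  1.2113] 0.971
side pan_support [ 0.5435 -0.0125  0.0408] 0.944
side worn_cap [ 0.6198 -0.0129  0.    ] 0.615
side spare_cap [ 0.4318 -0.394   0.    ] 0.896
side hob [0.5595 0.0231 0.0264] 0.873
side trivet [ 0.5859 -0.3939  0.    ] 0.981
side board [0.5006 0.3267 0.1283] 0.97
side tray [ 0.5099 -0.2591 -0.0396] 0.94
side oil_bottle [0.7838 0.2304 0.    ] 0.619
side pot [ 0.4661 -0.0253  1.1402] 0.953
```

Request:
drive_tool([
  [[20.9,-33.4,0],[0,0,-7],1],
  [[20.9,-33.4,0],[0,0,-7],1],
  [[20.9,-33.4,0],[0,0,-7],1],
  [[20.9,-33.4,0],[0,0,-7],1],
  [[20.9,-33.4,0],[0,0,-7],1],
  [[20.9,-33.4,0],[0,0,-7],1],
  [[20.9,-33.4,0],[0,0,-7],1],
  [[20.9,-33.4,0],[0,0,-7],1],
])

```text
clock: 2.77
eef_pos: [0.3198, 0.2075, 0.2316]
tool_rot: [0.602, 0.799, 0.0, 0.0]
ft_force: [0.0, 0.5, 0.5]
grip_width: 0.0853
grasp_force: 0.0
```

Request:
drive_tool([
  [[20.9,-33.4,0],[0,0,-7],1],
  [[20.9,-33.4,0],[0,0,-7],1],
  [[20.9,-33.4,0],[0,0,-1.2],1],
  [[20.9,-33.4,0],[0,0,0],1],
  [[20.9,-33.4,0],[0,0,0],1],
  [[20.9,-33.4,0],[0,0,0],1],
  [[20.9,-33.4,0],[0,0,0],1],
  [[0,0,0],[0,0,0],0.6],
])

```text
clock: 3.43
eef_pos: [0.4687, -0.03, 0.2311]
tool_rot: [0.703, 0.711, 0.0, 0.002]
ft_force: [0.2, 0.3, 0.7]
grip_width: 0.0754
grasp_force: 0.0
```

```bash
python3 - <<'E'
from fit import *
a=cv2.imread("pics/top0.png"); g=a.max(2)
m=np.zeros(g.shape,np.uint8); m[258:280,294:317]=g[258:280,294:317]<75
v,u=np.nonzero(m); print(u.mean(),v.mean(),len(u),u.min(),u.max(),v.min(),v.max())
p=camera("top"); print(ray(p,u.mean(),v.mean(),.160))
w=camera("wrist"); cv2.imwrite("pics/w1.png",w["image"][:,:,::-1]); print(w["K"],w["view"].round(4).tolist())
o=get_obs();print(o["eef_pos"],o["tool_rot"],o["grip_width"])
E
```

```text
305.0 269.0 69 301 309 265 273
[ 0.46396049 -0.0241559 ]
[[325.1922621    0.         274.81447649]
 [  0.         325.1922621  213.59255277]
 [  0.           0.           1.        ]] [[0.9999, 0.014, -0.0009, -0.466], [0.0136, -0.9483, 0.3171, -0.074], [0.0036, -0.3171, -0.9484, 0.3702], [0.0, 0.0, 0.0, 1.0]]
[ 0.46567929 -0.02590755  0.23087621] [ 7.01473857e-01  7.12694993e-01 -2.00916986e-04 -4.84714525e-04] 0.061713889662242456
```

View pics/w1.png

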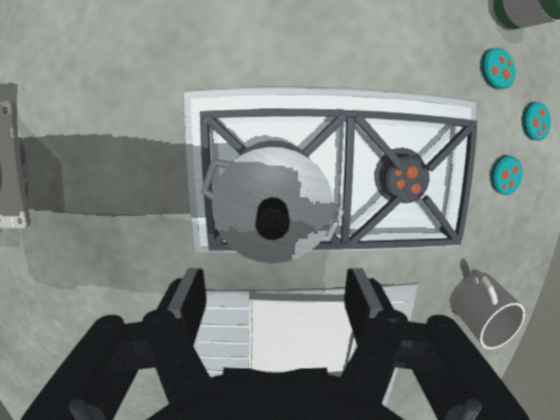

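Request:
drive_tool([
  [[-1,2,-20],[0,0,0],0.6],
  [[0,0,-25],[0,0,0],0.6],
  [[0,0,-25],[0,0,0],0.6],
  [[0,0,-14],[0,0,0],0.6],
  [[0,0,0],[0,0,0],0.6],
  [[0,0,0],[0,0,0],0.0],
  [[0,0,0],[0,0,0],0.0],
  [[0,0,0],[0,0,0],0.0],
])

```text
clock: 4.2
eef_pos: [0.4651, -0.022, 0.149]
tool_rot: [0.7, 0.714, 0.001, 0.001]
ft_force: [-0.8, 1.2, 1.5]
grip_width: 0.0219
grasp_force: 58.6
```

Request:
drive_tool([
  [[0,0,0],[0,0,0],0.0],
  [[0,0,0],[0,0,0],0.0],
  [[0,0,0],[0,0,0],0.0],
  [[0,0,0],[0,0,0],0.0],
])

```text
clock: 4.53
eef_pos: [0.4652, -0.0221, 0.149]
tool_rot: [0.7, 0.714, 0.001, 0.0]
ft_force: [-3.4, 2.4, 6.5]
grip_width: 0.0217
grasp_force: 59.1
```

Request:
drive_tool([
  [[0,0,5],[0,0,0],0.0],
  [[0,0,10],[0,0,0],0.0],
  [[0,0,15],[0,0,0],0.0],
  [[0,0,15],[0,0,0],0.0],
  [[0,0,10],[0,0,0],0.0],
  [[0,0,5],[0,0,0],0.0],
  [[0,0,0],[0,0,0],0.0],
])

```text
clock: 5.12
eef_pos: [0.4651, -0.0229, 0.2083]
tool_rot: [0.7, 0.714, 0.001, 0.001]
ft_force: [0.9, -0.8, -3.9]
grip_width: 0.0217
grasp_force: 59.2
```

```bash
python3 - <<'E'
from fit import *
p=camera("side");w=camera("wrist")
a=cv2.resize(p["image"][130:330,150:400],(500,400));b=cv2.resize(w["image"],(400,300))
c=np.zeros((400,800,3),np.uint8);c[:,:500]=a;c[:300,500:]=b[:,50:350]
cv2.imwrite("pics/s2.png",c[:,:,::-1])
o=get_obs();print(o["eef_pos"],o["ft_force"],o["ft_torque"],o["grip_width"])
E
```

```text
[ 0.464094   -0.02274341  0.20673313] [-0.13784234 -0.52511931 -4.62488094] [-0.01158256  0.00231349  0.02381862] 0.022137934858426113
```

View pics/s2.png

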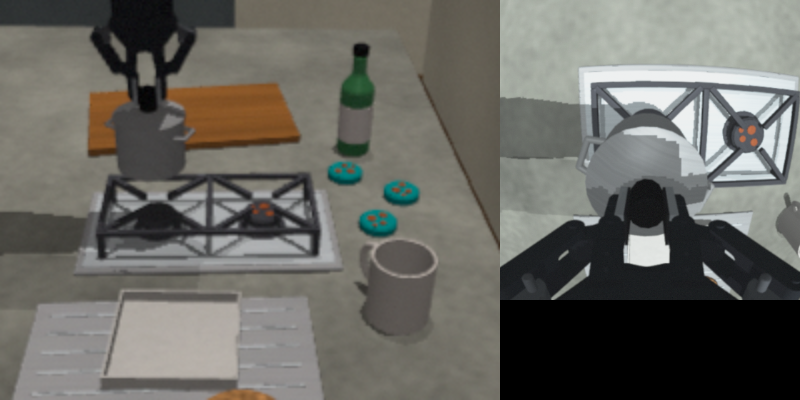

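Request:
drive_tool([
  [[4,-12.4,0],[0,0,0],0.0],
  [[8.1,-24.7,0],[0,0,0],0.0],
  [[8.1,-24.7,0],[0,0,0],0.0],
  [[8.1,-24.7,0],[0,0,0],0.0],
  [[8.1,-24.7,0],[0,0,0],0.0],
  [[8.1,-24.7,0],[0,0,0],0.0],
  [[8.1,-24.7,0],[0,0,0],0.0],
  [[8.1,-24.7,0],[0,0,0],0.0],
])

```text
clock: 5.88
eef_pos: [0.5246, -0.209, 0.2057]
tool_rot: [0.7, 0.714, -0.001, -0.001]
ft_force: [0.0, -0.0, -3.8]
grip_width: 0.0219
grasp_force: 59.2
```

Request:
drive_tool([
  [[8.1,-24.7,0],[0,0,0],0.0],
  [[8.1,-24.7,0],[0,0,0],0.0],
  [[8.1,-24.7,0],[0,0,0],0.0],
  [[8.1,-24.7,0],[0,0,0],0.0],
  [[8.1,-24.7,0],[0,0,0],0.0],
  [[8.1,-24.7,0],[0,0,0],0.0],
  [[8.1,-24.7,0],[0,0,0],0.0],
  [[4,-12.4,0],[0,0,0],0.0],
])

```text
clock: 6.55
eef_pos: [0.5854, -0.3962, 0.2044]
tool_rot: [0.701, 0.713, -0.001, -0.001]
ft_force: [-0.5, 0.4, -3.7]
grip_width: 0.0219
grasp_force: 59.3
```

Request:
drive_tool([
  [[0,0,-10],[0,0,0],0.0],
  [[0,0,-20],[0,0,0],0.0],
  [[0,0,-20],[0,0,0],0.0],
  [[0,0,-20],[0,0,0],0.0],
  [[0,0,-15],[0,0,0],0.0],
  [[0,0,-5],[0,0,0],0.0],
  [[0,0,0],[0,0,0],0.0],
  [[0,0,0],[0,0,0],0.0],
])

```text
clock: 7.22
eef_pos: [0.5856, -0.3925, 0.1168]
tool_rot: [0.7, 0.714, -0.0, -0.001]
ft_force: [-0.4, 0.1, -4.3]
grip_width: 0.0218
grasp_force: 59.3
```

Request:
drive_tool([
  [[0,0,-3],[0,0,0],0.0],
  [[0,0,-2],[0,0,0],0.0],
  [[0,0,-2],[0,0,0],0.0],
  [[0,0,0],[0,0,0],0.0],
])

```text
clock: 7.55
eef_pos: [0.5859, -0.3932, 0.1105]
tool_rot: [0.7, 0.714, 0.0, 0.0]
ft_force: [-0.0, -0.3, -4.3]
grip_width: 0.0217
grasp_force: 59.3
```

Request:
drive_tool([
  [[0,0,-1],[0,0,0],0.0],
  [[0,0,-1],[0,0,0],0.0],
  [[0,0,0],[0,0,0],0.0],
])

```text
clock: 7.8
eef_pos: [0.586, -0.3935, 0.1092]
tool_rot: [0.7, 0.714, 0.0, 0.001]
ft_force: [-0.6, -0.1, -1.8]
grip_width: 0.0216
grasp_force: 59.8
```

Request:
drive_tool([
  [[0,0,0],[0,0,0],0.6],
  [[0,0,0],[0,0,0],0.6],
  [[0,0,0],[0,0,0],0.6],
  [[0,0,5],[0,0,0],0.6],
  [[0,0,15],[0,0,0],0.6],
  [[0,0,30],[0,0,0],0.5],
  [[0,0,30],[0,0,0],0.5],
  [[0,0,10],[0,0,0],0.5],
])

```text
clock: 8.47
eef_pos: [0.5876, -0.3944, 0.2046]
tool_rot: [0.7, 0.714, 0.001, 0.004]
ft_force: [0.5, -0.4, 1.0]
grip_width: 0.0426
grasp_force: 0.0
```

Request:
drive_tool([
  [[-3.6,31.2,0],[0,0,0],0.45],
  [[-3.6,31.2,0],[0,0,0],0.45],
  [[-3.6,31.2,0],[0,0,0],0.45],
  [[-3.6,31.2,0],[0,0,0],0.45],
  [[-3.6,31.2,0],[0,0,0],0.45],
  [[-3.6,31.2,0],[0,0,0],0.45],
  [[-3.6,31.2,0],[0,0,0],0.45],
  [[-3.6,31.2,0],[0,0,0],0.45],
])

```text
clock: 9.13
eef_pos: [0.5568, -0.1422, 0.1987]
tool_rot: [0.7, 0.714, 0.0, 0.0]
ft_force: [0.5, 0.2, 0.1]
grip_width: 0.0385
grasp_force: 0.0
```

Request:
drive_tool([
  [[-3.6,31.2,0],[0,0,0],0.45],
  [[-3.6,31.2,0],[0,0,0],0.45],
  [[-3.6,31.2,0],[0,0,0],0.45],
  [[-3.6,31.2,0],[0,0,0],0.45],
  [[0,0,-20],[0,0,0],0.45],
  [[0,0,-20],[0,0,0],0.45],
  [[0,0,0],[0,0,0],0.45],
  [[0,0,0],[0,0,0],0.45],
])

```text
clock: 9.8
eef_pos: [0.5418, -0.0186, 0.1577]
tool_rot: [0.7, 0.714, -0.001, -0.001]
ft_force: [0.1, -0.9, 0.5]
grip_width: 0.0385
grasp_force: 0.0
```

```bash
python3 - <<'E'
from fit import *
p=camera("top");w=camera("wrist");s=camera("side")
cv2.imwrite("pics/w3.png",w["image"][:,:,::-1])
o=get_obs();print(o["eef_pos"],o["tool_rot"],o["ft_force"],o["grip_width"])
for pic,nm in((p,"top"),(s,"side")):
    d=silhouettes("pot",pic)[0]; print("pot",nm,fit("pot",pic,d["region"],.014,[.586,-.394,1.18]))
d=silhouettes("pan_support",s)[0]; print("sup",fit("pan_support",s,d["region"],.008,[.5425,-.02,.019]))
print(w["view"].round(4).tolist())
E
```

```text
[ 0.54362384 -0.01931426  0.15968296] [0.70052299 0.71362888 0.00078158 0.00086378] [ 0.46628601  0.88405462 -0.38262485] 0.0384864036985748
pot top (array([ 0.58555835, -0.39408877,  1.31851394]), np.float64(0.9689618989787628))
pot side (array([ 0.58657943, -0.39623067,  1.19501344]), np.float64(0.9324982561216701))
sup (array([ 0.54397274, -0.01480542,  0.02588223]), np.float64(0.9686002954827261))
[[0.9998, 0.0197, -0.001, -0.5419], [0.019, -0.9483, 0.3168, -0.047], [0.0053, -0.3168, -0.9485, 0.3034], [0.0, 0.0, 0.0, 1.0]]
```

View pics/w3.png

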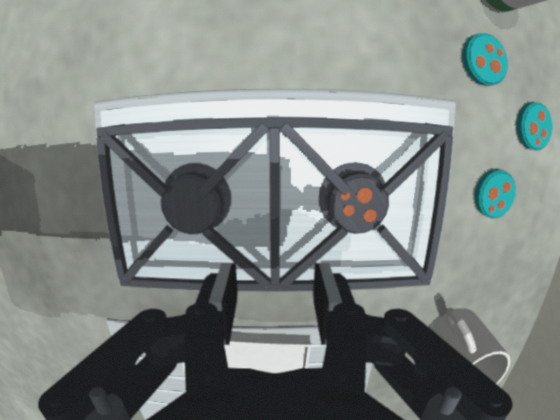

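Request:
drive_tool([
  [[-1,0,-30],[0,0,0],0.45],
  [[0,0,-30],[0,0,0],0.45],
  [[0,0,-30],[0,0,0],0.45],
  [[0,0,-25],[0,0,0],0.45],
  [[0,0,-12],[0,0,0],0.45],
  [[0,0,0],[0,0,0],0.45],
  [[0,0,0],[0,0,0],0.45],
])

```text
clock: 10.68
eef_pos: [0.5415, -0.0191, 0.0312]
tool_rot: [0.7, 0.714, -0.0, -0.0]
ft_force: [-0.1, 1.0, 0.2]
grip_width: 0.0383
grasp_force: 0.0
```

Request:
drive_tool([
  [[0,0,0],[0,0,0],0.0],
  [[0,0,0],[0,0,0],0.0],
  [[0,0,0],[0,0,0],0.0],
  [[0,0,0],[0,0,0],0.0],
  [[0,0,0],[0,0,0],0.0],
  [[0,0,0],[0,0,0],0.0],
])

```text
clock: 11.18
eef_pos: [0.5431, -0.019, 0.0332]
tool_rot: [0.7, 0.714, 0.001, 0.001]
ft_force: [-0.8, -0.8, 6.6]
grip_width: 0.0065
grasp_force: 59.8
```

Request:
drive_tool([
  [[0,0,5],[0,0,0],0.0],
  [[0,0,10],[0,0,0],0.0],
  [[0,0,20],[0,0,0],0.0],
  [[0,0,20],[0,0,0],0.0],
  [[0,0,20],[0,0,0],0.0],
  [[0,0,10],[0,0,0],0.0],
  [[0,0,5],[0,0,0],0.0],
  [[0,0,0],[0,0,0],0.0],
])

```text
clock: 11.85
eef_pos: [0.5421, -0.0188, 0.1222]
tool_rot: [0.7, 0.714, 0.001, 0.001]
ft_force: [0.4, 0.0, -5.7]
grip_width: 0.0067
grasp_force: 58.8
```

```bash
python3 - <<'E'
from fit import *
s=camera("side");cv2.imwrite("pics/s4.png",cv2.resize(s["image"][110:310,150:400],(500,400))[:,:,::-1])
o=get_obs();print(o["eef_pos"],o["tool_rot"],o["ft_force"],o["ft_torque"],o["grip_width"])
E
```

```text
[ 0.54134091 -0.01882886  0.12102005] [ 7.00250392e-01  7.13897287e-01 -1.46538976e-04 -1.75622495e-04] [ 0.45030957 -0.40511867 -5.76758372] [-0.04522016 -0.01851438  0.00559856] 0.006665732082243417
```

View pics/s4.png

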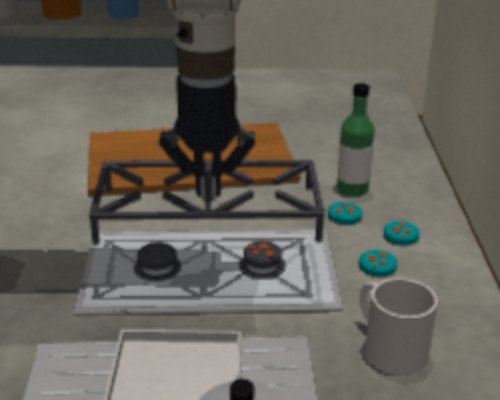

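Request:
drive_tool([
  [[-1.7,13.3,0],[0,0,0],0.0],
  [[-3.4,26.6,0],[0,0,0.5],0.0],
  [[-3.4,26.6,0],[0,0,0.5],0.0],
  [[-3.4,26.6,0],[0,0,0.5],0.0],
  [[-3.4,26.6,0],[0,0,0.5],0.0],
  [[-3.4,26.6,0],[0,0,0.5],0.0],
  [[-3.4,26.6,0],[0,0,0.5],0.0],
  [[-3.4,26.6,0],[0,0,0.5],0.0],
])

```text
clock: 12.57
eef_pos: [0.5143, 0.1821, 0.1195]
tool_rot: [0.678, 0.735, -0.001, -0.001]
ft_force: [0.4, -0.4, -5.1]
grip_width: 0.0069
grasp_force: 58.8
```

Request:
drive_tool([
  [[-3.4,26.6,0],[0,0,0.5],0.0],
  [[-3.4,26.6,0],[0,0,0.5],0.0],
  [[-3.4,26.6,0],[0,0,0.5],0.0],
  [[-3.4,26.6,0],[0,0,0.5],0.0],
  [[-3.4,26.6,0],[0,0,0.5],0.0],
  [[-1.7,13.3,0],[0,0,0.5],0.0],
  [[0,0,0],[0,0,0.5],0.0],
])

```text
clock: 13.15
eef_pos: [0.4956, 0.3302, 0.1195]
tool_rot: [0.653, 0.757, -0.001, -0.001]
ft_force: [0.3, 0.8, -5.6]
grip_width: 0.0065
grasp_force: 58.8
```

Request:
drive_tool([
  [[0,0,-10],[0,0,0],0.0],
  [[0,0,-20],[0,0,0],0.0],
  [[0,0,-20],[0,0,0],0.0],
  [[0,0,-15],[0,0,0],0.0],
  [[0,0,-7],[0,0,0],0.0],
  [[0,0,-3],[0,0,0],0.0],
  [[0,0,-2],[0,0,0],0.0],
  [[0,0,0],[0,0,0],0.0],
])

```text
clock: 13.82
eef_pos: [0.4979, 0.3266, 0.0444]
tool_rot: [0.656, 0.755, 0.0, 0.0]
ft_force: [-0.5, 0.1, -5.4]
grip_width: 0.0068
grasp_force: 58.8
```

Request:
drive_tool([
  [[0,0,-1.5],[0,0,0],0.0],
  [[0,0,-1.5],[0,0,0],0.0],
  [[0,0,-1],[0,0,0],0.0],
  [[0,0,0],[0,0,0],0.0],
])

```text
clock: 14.15
eef_pos: [0.498, 0.3273, 0.0412]
tool_rot: [0.655, 0.755, 0.001, 0.0]
ft_force: [-0.1, -0.3, -2.7]
grip_width: 0.0064
grasp_force: 59.1
```

Request:
drive_tool([
  [[0,0,0],[0,0,0],0.45],
  [[0,0,0],[0,0,0],0.45],
  [[0,0,0],[0,0,0],0.45],
  [[0,0,5],[0,0,0],0.45],
  [[0,0,20],[0,0,0],0.45],
  [[0,0,40],[0,0,0],0.6],
  [[0,0,40],[0,0,0],0.8],
  [[0,0,20],[0,0,0],0.9],
])

```text
clock: 14.82
eef_pos: [0.4993, 0.3282, 0.1712]
tool_rot: [0.655, 0.755, 0.004, 0.001]
ft_force: [0.1, 1.0, 0.8]
grip_width: 0.0732
grasp_force: 0.0
```

```bash
python3 - <<'E'
from fit import *
o=get_obs();print(o["eef_pos"],o["tool_rot"],o["grip_width"])
for n in["top","side"]:
    p=camera(n)
    cv2.imwrite(f"pics/{n}5.png",p["image"][:,:,::-1])
    for q,z,x0 in(("worn_cap",.022,[.617,-.019]),("spare_cap",.006,[.431,-.395]),("hob",0,[.542,-.02,.018]),("pan_support",.016,[.498,.327,.132]),("tray",.006,[.509,-.258,-.03])):
        for d in silhouettes(q,p)[:4]:
            h=hull(np.array([[*x0[:2],z]]),p)[0,0]/S;b=d["bbox"]
            if abs((b[0]+b[2])/2-h[0])<15 and abs((b[1]+b[3])/2-h[1])<18: print(n,q,*fit(q,p,d["region"],z,x0,len(x0)>2)); break
E
```

```text
[0.49933557 0.32820583 0.17117728] [0.65533824 0.75532585 0.00368375 0.0010403 ] 0.07315577312265538
top worn_cap [ 0.61686367 -0.01818666] 0.9512476944082394
top spare_cap [ 0.42981637 -0.39620239] 0.9604497260982279
top hob [ 0.54198474 -0.02064526  0.01549394] 0.9569580183151071
top pan_support [0.49624522 0.32555201 0.14279076] 0.9825550143830074
top tray [ 0.50876924 -0.25775649 -0.02989515] 0.9543285659409843
side worn_cap [ 0.61933734 -0.01812817] 0.9386651181762262
side hob [ 0.54421872 -0.01884777  0.01754571] 0.9730681293400565
side pan_support [0.4993775  0.33098709 0.13617703] 0.974421781692749
side tray [ 0.50922026 -0.25560069 -0.04129664] 0.869459339321899
```

Request:
drive_tool([
  [[9.9,-28.9,0],[0,0,-0.5],0.9],
  [[9.9,-28.9,0],[0,0,-0.5],0.9],
  [[9.9,-28.9,0],[0,0,-0.5],0.9],
  [[9.9,-28.9,0],[0,0,-0.5],0.9],
  [[9.9,-28.9,0],[0,0,-0.5],0.9],
  [[9.9,-28.9,0],[0,0,-0.5],0.9],
  [[9.9,-28.9,0],[0,0,-0.5],0.9],
  [[9.9,-28.9,0],[0,0,-0.5],0.9],
])

```text
clock: 16.08
eef_pos: [0.5768, 0.0943, 0.165]
tool_rot: [0.681, 0.732, -0.0, -0.0]
ft_force: [-0.3, -0.0, -0.3]
grip_width: 0.0766
grasp_force: 0.0
```

Request:
drive_tool([
  [[9.9,-28.9,0],[0,0,-0.5],0.9],
  [[9.9,-28.9,0],[0,0,-0.5],0.9],
  [[9.9,-28.9,0],[0,0,-0.5],0.9],
  [[9.9,-28.9,-10],[0,0,-0.5],0.9],
  [[0,0,-30],[0,0,-0.5],0.9],
  [[0,0,-30],[0,0,0],0.9],
  [[0,0,-10],[0,0,0],0.9],
  [[0,0,0],[0,0,0],0.9],
])

```text
clock: 16.75
eef_pos: [0.6131, -0.0199, 0.0814]
tool_rot: [0.697, 0.717, -0.003, -0.003]
ft_force: [0.4, -0.8, -0.7]
grip_width: 0.0769
grasp_force: 0.0
```

```bash
python3 - <<'E'
from fit import *
w=camera("wrist");cv2.imwrite("pics/w6.png",w["image"][:,:,::-1]);print(w["view"].round(4).tolist())
o=get_obs();print(o["eef_pos"],o["tool_rot"],o["grip_width"])
E
```

```text
[[0.9996, 0.0284, -0.0094, -0.6113], [0.0299, -0.9482, 0.3163, -0.0313], [0.0, -0.3164, -0.9486, 0.2325], [0.0, 0.0, 0.0, 1.0]]
[ 0.61485122 -0.01963321  0.08381401] [ 0.69701247  0.71705595 -0.00141641 -0.0015434 ] 0.07690494644694378
```

View pics/w6.png

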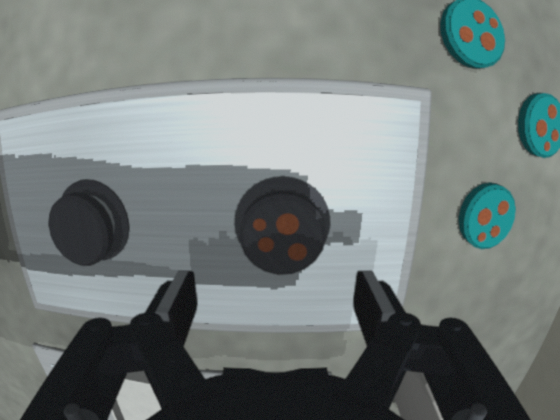

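Request:
drive_tool([
  [[3,1,-20],[0,0,0],0.9],
  [[0,0,-25],[0,0,0],0.9],
  [[0,0,-14],[0,0,0],0.9],
  [[0,0,-5],[0,0,0],0.9],
  [[0,0,0],[0,0,0],0.9],
  [[0,0,0],[0,0,0],0.9],
  [[0,0,0],[0,0,0],0.9],
])

```text
clock: 17.38
eef_pos: [0.621, -0.0187, 0.0236]
tool_rot: [0.697, 0.717, 0.001, 0.001]
ft_force: [0.2, -0.2, -0.3]
grip_width: 0.0767
grasp_force: 0.0
```

Request:
drive_tool([
  [[-3,0,-4],[0,0,0],0.9],
  [[0,0,0],[0,0,0],0.9],
  [[0,0,0],[0,0,0],0.0],
  [[0,0,0],[0,0,0],0.0],
  [[0,0,0],[0,0,0],0.0],
  [[0,0,0],[0,0,0],0.0],
  [[0,0,0],[0,0,0],0.0],
])

```text
clock: 17.97
eef_pos: [0.6169, -0.0189, 0.0183]
tool_rot: [0.697, 0.717, 0.001, 0.001]
ft_force: [-1.3, 0.4, 5.6]
grip_width: 0.0531
grasp_force: 63.6
```

Request:
drive_tool([
  [[0,0,0],[0,0,0],0.0],
  [[0,0,0],[0,0,0],0.0],
])

```text
clock: 18.13
eef_pos: [0.617, -0.0189, 0.0183]
tool_rot: [0.697, 0.717, 0.001, 0.001]
ft_force: [-0.3, 0.4, 5.9]
grip_width: 0.0533
grasp_force: 63.6
```

Request:
drive_tool([
  [[0,0,5],[0,0,0],0.0],
  [[0,0,15],[0,0,0],0.0],
  [[0,0,30],[0,0,0],0.0],
  [[0,0,20],[0,0,0],0.0],
  [[-4.9,-10.8,5],[0,0,0],0.0],
  [[-9.8,-21.6,0],[0,0,0],0.0],
  [[-9.8,-21.6,0],[0,0,0],0.0],
  [[-9.8,-21.6,0],[0,0,0],0.0],
])

```text
clock: 18.8
eef_pos: [0.5803, -0.0955, 0.0911]
tool_rot: [0.697, 0.717, -0.001, -0.001]
ft_force: [0.7, -0.6, -0.8]
grip_width: 0.0534
grasp_force: 63.3
```

Request:
drive_tool([
  [[-9.8,-21.6,0],[0,0,0],0.0],
  [[-9.8,-21.6,0],[0,0,0],0.0],
  [[-9.8,-21.6,0],[0,0,0],0.0],
  [[-9.8,-21.6,0],[0,0,0],0.0],
  [[-9.8,-21.6,0],[0,0,0],0.0],
  [[-9.8,-21.6,0],[0,0,0],0.0],
  [[-9.8,-21.6,0],[0,0,0],0.0],
  [[-4.9,-10.8,0],[0,0,0],0.0],
])

```text
clock: 19.47
eef_pos: [0.5057, -0.2589, 0.091]
tool_rot: [0.698, 0.716, -0.001, -0.001]
ft_force: [-0.5, -0.2, -1.0]
grip_width: 0.0531
grasp_force: 63.3
```

Request:
drive_tool([
  [[0,0,-10],[0,0,0],0.0],
  [[0,0,-20],[0,0,0],0.0],
  [[0,0,-20],[0,0,0],0.0],
  [[0,0,-15],[0,0,0],0.0],
  [[0,0,-10],[0,0,0],0.0],
  [[0,0,-5],[0,0,0],0.0],
  [[0,0,0],[0,0,0],0.0],
  [[0,0,0],[0,0,0],0.0],
])

```text
clock: 20.13
eef_pos: [0.5087, -0.2561, 0.0123]
tool_rot: [0.697, 0.717, 0.0, -0.0]
ft_force: [-0.5, -0.1, -1.7]
grip_width: 0.0535
grasp_force: 63.3
```

Request:
drive_tool([
  [[0,0,-3],[0,0,0],0.0],
  [[0,0,-1.5],[0,0,0],0.0],
  [[0,0,-1],[0,0,0],0.0],
  [[0,0,0],[0,0,0],0.0],
])

```text
clock: 20.47
eef_pos: [0.5086, -0.2565, 0.0071]
tool_rot: [0.697, 0.717, 0.0, 0.0]
ft_force: [-0.3, 0.0, -1.3]
grip_width: 0.0535
grasp_force: 63.3
```

Request:
drive_tool([
  [[0,0,-1],[0,0,0],0.0],
  [[0,0,-1],[0,0,0],0.0],
  [[0,0,0],[0,0,0],0.0],
])

```text
clock: 20.72
eef_pos: [0.5087, -0.2566, 0.0056]
tool_rot: [0.697, 0.717, 0.0, 0.0]
ft_force: [-0.8, 1.1, 4.3]
grip_width: 0.0533
grasp_force: 66.0
```

Request:
drive_tool([
  [[0,0,0],[0,0,0],0.9],
  [[0,0,0],[0,0,0],0.9],
  [[0,0,0],[0,0,0],0.9],
  [[0,0,5],[0,0,0],0.9],
  [[0,0,20],[0,0,0],0.9],
  [[0,0,40],[0,0,0],0.9],
  [[-4,-7,20],[0,0,0],0.9],
  [[-16,-28,0],[0,0,0],0.9],
])

```text
clock: 21.38
eef_pos: [0.4938, -0.2909, 0.0959]
tool_rot: [0.695, 0.719, 0.002, 0.005]
ft_force: [0.3, -0.0, -0.2]
grip_width: 0.0767
grasp_force: 0.0
```

Request:
drive_tool([
  [[-16,-28,0],[0,0,0],0.9],
  [[-16,-28,0],[0,0,0],0.9],
  [[-16,-28,0],[0,0,0],0.9],
  [[-10,-20,0],[0,0,0],0.9],
  [[0,0,-15],[0,0,0],0.9],
  [[0,0,0],[0,0,0],0.9],
  [[0,0,0],[0,0,0],0.9],
])

```text
clock: 21.97
eef_pos: [0.4296, -0.3949, 0.0742]
tool_rot: [0.697, 0.717, 0.0, -0.001]
ft_force: [-0.2, 1.1, 0.4]
grip_width: 0.0767
grasp_force: 0.0
```

```bash
python3 - <<'E'
from fit import *
w=camera("wrist");cv2.imwrite("pics/w7.png",w["image"][:,:,::-1]);print(w["view"].round(4).tolist())
o=get_obs();print(o["eef_pos"],o["tool_rot"],o["grip_width"])
p=camera("side")
for d in silhouettes("spare_cap",p): print(d["bbox"],d["conf"],*fit("spare_cap",p,d["region"],.006,[.43,-.395],False))
for n in("side","top"):
    p=camera(n)
    for d in silhouettes("worn_cap",p): print(n,d["bbox"],d["conf"],*fit("worn_cap",p,d["region"],.009,[.51,-.257],False))
def wr(u,v,z):
    q=np.array([u-w["K"][0,2],v-w["K"][1,2]])/w["K"][0,0];r=np.linalg.norm(q)+1e-9
    d=w["view"][:3,:3].T@np.r_[np.sin(r)*q/r,np.cos(r)];c=-w["view"][:3,:3].T@w["view"][:3,3]
    return (c+d*(z-c[2])/d[2])[:2]
for d in silhouettes("spare_cap",w):
    m=d["region"];M_=cv2.moments(m.astype(np.uint8),True);print(d["conf"],d["bbox"],wr(M_["m10"]/M_["m00"],M_["m01"]/M_["m00"],.016))
E
```

```text
[[0.9996, 0.028, -0.0027, -0.4178], [0.0275, -0.9487, 0.3149, -0.3781], [0.0062, -0.3148, -0.9491, 0.105], [0.0, 0.0, 0.0, 1.0]]
[ 0.43026911 -0.39482495  0.07475115] [ 6.96991563e-01  7.17079025e-01  1.10599486e-04 -6.48387197e-04] 0.07713791933818995
[182.0, 333.3, 211.2, 358.0] 0.57 [ 0.43102105 -0.39331107] 0.9616655220003294
side [225.6, 293.4, 249.3, 311.8] 0.93 [ 0.51067697 -0.25483175] 0.9425557495078065
side [328.0, 237.0, 348.7, 248.4] 0.68 [ 0.51  -0.257] 0.0
side [315.2, 211.2, 331.5, 225.5] 0.45 [ 0.51  -0.257] 0.0
top [387.1, 238.6, 411.1, 261.0] 0.82 [ 0.50949759 -0.25674503] 0.960113277036757
top [285.5, 131.6, 305.9, 157.3] 0.76 [ 0.51  -0.257] 0.0
top [253.8, 118.6, 273.6, 140.5] 0.75 [ 0.51  -0.257] 0.0
top [230.3, 145.7, 252.2, 169.6] 0.73 [ 0.51  -0.257] 0.0
top [111.4, 180.8, 217.4, 342.3] 0.43 [ 0.51  -0.257] 0.0
0.93 [234.0, 188.0, 319.6, 270.8] [ 0.42915959 -0.39205487]
```

View pics/w7.png

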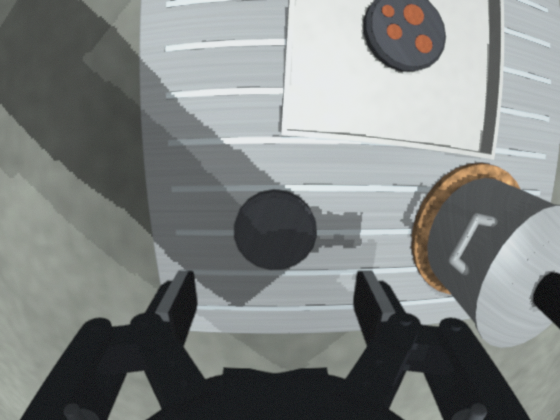

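Request:
drive_tool([
  [[0,-0.8,-15],[0,0,0],0.9],
  [[0,0,-25],[0,0,0],0.9],
  [[0,0,-18],[0,0,0],0.9],
  [[0,0,-8],[0,0,0],0.9],
  [[0,0,0],[0,0,0],0.9],
  [[0,0,0],[0,0,0],0.9],
])

```text
clock: 22.87
eef_pos: [0.4305, -0.3961, 0.0089]
tool_rot: [0.697, 0.717, -0.0, -0.0]
ft_force: [0.5, -0.6, 0.5]
grip_width: 0.0765
grasp_force: 0.0
```

Request:
drive_tool([
  [[-0.5,0.5,-3],[0,0,0],0.9],
  [[0,0,-2.5],[0,0,0],0.9],
  [[0,0,0],[0,0,0],0.9],
  [[0,0,0],[0,0,0],0.0],
  [[0,0,0],[0,0,0],0.0],
  [[0,0,0],[0,0,0],0.0],
  [[0,0,0],[0,0,0],0.0],
  [[0,0,0],[0,0,0],0.0],
])

```text
clock: 23.53
eef_pos: [0.4303, -0.3962, 0.0046]
tool_rot: [0.697, 0.717, -0.0, 0.001]
ft_force: [-0.5, 1.1, 4.9]
grip_width: 0.0532
grasp_force: 62.1
```

Request:
drive_tool([
  [[0,0,0],[0,0,0],0.0],
  [[0,0,0],[0,0,0],0.0],
])

```text
clock: 23.7
eef_pos: [0.4303, -0.3962, 0.0046]
tool_rot: [0.697, 0.717, -0.0, 0.001]
ft_force: [-1.7, 0.4, 4.6]
grip_width: 0.0531
grasp_force: 62.1
```

Request:
drive_tool([
  [[0,0,5],[0,0,0],0.0],
  [[0,0,15],[0,0,0],0.0],
  [[0,0,30],[0,0,0],0.0],
  [[0,0,30],[0,0,0],0.0],
  [[6.6,13.4,10],[0,0,0],0.0],
  [[13.3,26.9,0],[0,0,0],0.0],
  [[13.3,26.9,0],[0,0,0],0.0],
  [[13.3,26.9,0],[0,0,0],0.0],
])

```text
clock: 24.37
eef_pos: [0.4767, -0.3002, 0.0933]
tool_rot: [0.698, 0.717, 0.0, -0.0]
ft_force: [-0.7, 0.3, -1.5]
grip_width: 0.0531
grasp_force: 63.4
```

Request:
drive_tool([
  [[13.3,26.9,0],[0,0,0],0.0],
  [[13.3,26.9,0],[0,0,0],0.0],
  [[13.3,26.9,0],[0,0,0],0.0],
  [[13.3,26.9,0],[0,0,0],0.0],
  [[13.3,26.9,0],[0,0,0],0.0],
  [[13.3,26.9,0],[0,0,0],0.0],
  [[13.3,26.9,0],[0,0,0],0.0],
  [[13.3,26.9,0],[0,0,0],0.0],
])

```text
clock: 25.03
eef_pos: [0.5827, -0.0841, 0.0927]
tool_rot: [0.697, 0.717, -0.0, -0.001]
ft_force: [0.2, 0.0, -1.4]
grip_width: 0.053
grasp_force: 63.4
```

Request:
drive_tool([
  [[13.3,26.9,0],[0,0,0],0.0],
  [[13.3,26.9,0],[0,0,0],0.0],
  [[6.7,13.4,0],[0,0,0],0.0],
  [[0,0,-20],[0,0,0],0.0],
  [[0,0,-15],[0,0,0],0.0],
  [[0,0,-5],[0,0,0],0.0],
  [[0,0,0],[0,0,0],0.0],
  [[0,0,0],[0,0,0],0.0],
])

```text
clock: 25.7
eef_pos: [0.6157, -0.0194, 0.0531]
tool_rot: [0.697, 0.717, -0.0, -0.0]
ft_force: [0.9, -0.1, 0.1]
grip_width: 0.053
grasp_force: 63.4
```

```bash
python3 - <<'E'
from fit import *
o=get_obs();z=o["eef_pos"][2];print(o["eef_pos"],o["tool_rot"],o["grip_width"])
for n in("side","top"):
    p=camera(n)
    for d in silhouettes("spare_cap",p)[:2]: print(n,d["bbox"],d["conf"],*fit("spare_cap",p,d["region"],z+.0014,[.617,-.019],False))
E
```

```text
[ 0.61565946 -0.01941199  0.05309535] [ 6.97272763e-01  7.16805656e-01 -4.03217219e-04 -4.27897561e-04] 0.05302184164358431
side [271.6, 218.6, 292.2, 234.2] 0.54 [ 0.61715307 -0.01613592] 0.884886691716264
top [259.8, 167.7, 265.8, 205.0] 0.24 [ 0.617 -0.019] 0.0
```

Request:
drive_tool([
  [[1.3,-0.3,-10],[0,0,0],0.0],
  [[0,0,-12],[0,0,0],0.0],
  [[0,0,-6],[0,0,0],0.0],
  [[0,0,0],[0,0,0],0.0],
  [[0,0,0],[0,0,0],0.0],
])

```text
clock: 26.32
eef_pos: [0.6169, -0.0196, 0.0246]
tool_rot: [0.697, 0.717, -0.001, -0.001]
ft_force: [1.1, 0.9, -0.5]
grip_width: 0.0532
grasp_force: 63.4
```

Request:
drive_tool([
  [[0.2,0,-2],[0,0,0],0.0],
  [[0,0,-1],[0,0,0],0.0],
  [[0,0,-1],[0,0,0],0.0],
  [[0,0,0],[0,0,0],0.0],
])

```text
clock: 26.65
eef_pos: [0.6178, -0.0195, 0.0214]
tool_rot: [0.697, 0.717, 0.0, 0.0]
ft_force: [0.2, 0.9, -2.5]
grip_width: 0.0527
grasp_force: 63.4
```

Request:
drive_tool([
  [[-0.5,0,-1],[0,0,0],0.0],
  [[0,0,0],[0,0,0],0.0],
  [[0,0,0],[0,0,0],0.0],
])

```text
clock: 26.9
eef_pos: [0.6175, -0.0195, 0.0207]
tool_rot: [0.697, 0.717, 0.0, 0.0]
ft_force: [0.5, 0.8, 0.1]
grip_width: 0.0532
grasp_force: 63.5
```

Request:
drive_tool([
  [[0,0,0],[0,0,0],0.9],
  [[0,0,0],[0,0,0],0.9],
  [[0,0,0],[0,0,0],0.9],
  [[0,0,5],[0,0,0],0.9],
  [[0,0,20],[0,0,0],0.9],
  [[0,0,40],[0,0,0],0.9],
  [[-5,14.5,40],[0,0,0.5],0.6],
  [[-10,28.9,0],[0,0,0.5],0.45],
])

```text
clock: 27.57
eef_pos: [0.6086, 0.0213, 0.1336]
tool_rot: [0.692, 0.721, 0.006, 0.006]
ft_force: [2.7, 1.9, 1.2]
grip_width: 0.0543
grasp_force: 0.0
```

Request:
drive_tool([
  [[-10,28.9,0],[0,0,0.5],0.45],
  [[-10,28.9,0],[0,0,0.5],0.45],
  [[-10,28.9,0],[0,0,0.5],0.45],
  [[-10,28.9,0],[0,0,0.5],0.45],
  [[-10,28.9,0],[0,0,0.5],0.45],
  [[-10,28.9,0],[0,0,0.5],0.45],
  [[-10,28.9,0],[0,0,0.5],0.45],
  [[-10,28.9,0],[0,0,0.5],0.45],
])

```text
clock: 28.23
eef_pos: [0.5217, 0.256, 0.1248]
tool_rot: [0.665, 0.747, 0.0, 0.0]
ft_force: [1.5, -0.2, 0.2]
grip_width: 0.0383
grasp_force: 0.0
```

Request:
drive_tool([
  [[-10,28.9,0],[0,0,0.5],0.45],
  [[-10,28.9,0],[0,0,0.5],0.45],
  [[-5,14.5,0],[0,0,0.5],0.45],
  [[0,0,-10],[0,0,0],0.45],
  [[0,0,0],[0,0,0],0.45],
  [[0,0,0],[0,0,0],0.45],
])

```text
clock: 28.73
eef_pos: [0.4967, 0.3259, 0.1134]
tool_rot: [0.656, 0.755, -0.001, -0.0]
ft_force: [0.3, 0.4, 0.3]
grip_width: 0.0384
grasp_force: 0.0
```

```bash
python3 - <<'E'
from fit import *
o=get_obs();print(o["eef_pos"],o["tool_rot"],o["grip_width"])
for n in["top","side"]:
    p=camera(n); cv2.imwrite(f"pics/{n}8.png",cv2.resize(p["image"][150:320,150:400],(750,510))[:,:,::-1])
    for q,z,x0 in(("spare_cap",.022,[.617,-.019]),("hob",0,[.542,-.02,.018]),("pan_support",.016,[.498,.327,.132])):
        for d in silhouettes(q,p)[:4]:
            h=hull(np.array([[*x0[:2],z]]),p)[0,0]/S;b=d["bbox"]
            if abs((b[0]+b[2])/2-h[0])<15 and abs((b[1]+b[3])/2-h[1])<18: print(n,q,*fit(q,p,d["region"],z,x0,len(x0)>2)); break
E
```

```text
[0.49674433 0.32591125 0.11340725] [ 6.55513146e-01  7.55182839e-01 -1.17934966e-03 -6.12840803e-05] 0.03840310912287563
top spare_cap [ 0.61786581 -0.01780749] 0.9648628734080973
top hob [ 0.54196805 -0.02075079  0.01722586] 0.9806447724356557
top pan_support [0.49776274 0.32665452 0.14138794] 0.9775854020497166
side spare_cap [ 0.61935369 -0.0180622 ] 0.9437906350570604
side hob [ 0.5440075  -0.01901128  0.01323451] 0.9761077258551771
side pan_support [0.49677921 0.34944429 0.20983097] 0.9039209325672672
```

View pics/side8.png

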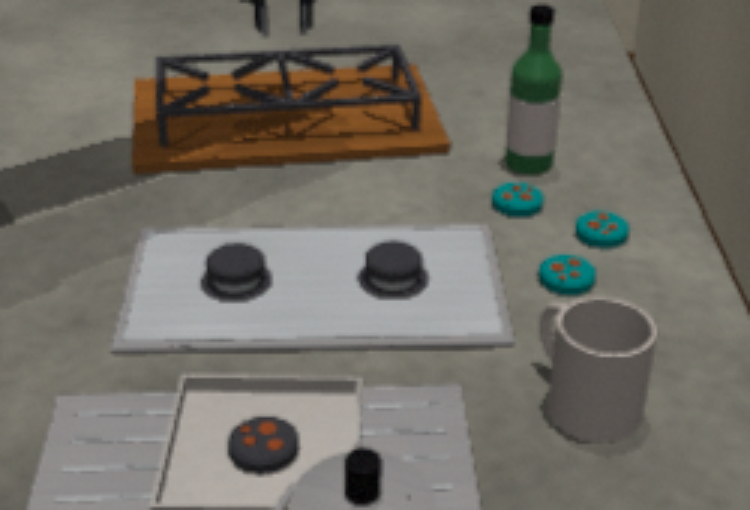

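Request:
drive_tool([
  [[1.3,1.4,-15],[0,0,0],0.45],
  [[0,0,-25],[0,0,0],0.45],
  [[0,0,-20],[0,0,0],0.45],
  [[0,0,-12],[0,0,0],0.45],
  [[0,0,0],[0,0,0],0.45],
  [[0,0,0],[0,0,0],0.45],
])

```text
clock: 29.63
eef_pos: [0.4982, 0.3279, 0.0417]
tool_rot: [0.655, 0.755, -0.001, -0.0]
ft_force: [0.3, 0.8, 0.5]
grip_width: 0.0385
grasp_force: 0.0
```

Request:
drive_tool([
  [[0,0,0],[0,0,0],0.0],
  [[0,0,0],[0,0,0],0.0],
  [[0,0,0],[0,0,0],0.0],
  [[0,0,0],[0,0,0],0.0],
  [[0,0,0],[0,0,0],0.0],
  [[0,0,0],[0,0,0],0.0],
])

```text
clock: 30.13
eef_pos: [0.4993, 0.329, 0.0438]
tool_rot: [0.655, 0.755, 0.001, 0.0]
ft_force: [-1.7, -0.0, 6.2]
grip_width: 0.0064
grasp_force: 61.2
```

Request:
drive_tool([
  [[0,0,5],[0,0,0],0.0],
  [[0,0,10],[0,0,0],0.0],
  [[0,0,20],[0,0,0],0.0],
  [[0,0,20],[0,0,0],0.0],
  [[0,0,20],[0,0,0],0.0],
  [[0,0,10],[0,0,0],0.0],
  [[0,0,5],[0,0,0],0.0],
  [[0,0,0],[0,0,0],0.0],
])

```text
clock: 30.8
eef_pos: [0.499, 0.3286, 0.1331]
tool_rot: [0.655, 0.755, 0.001, 0.0]
ft_force: [0.1, 1.0, -5.0]
grip_width: 0.0067
grasp_force: 59.7
```

Request:
drive_tool([
  [[1.7,-13.3,0],[0,0,0],0.0],
  [[3.4,-26.6,0],[0,0,-0.5],0.0],
  [[3.4,-26.6,0],[0,0,-0.5],0.0],
  [[3.4,-26.6,0],[0,0,-0.5],0.0],
  [[3.4,-26.6,0],[0,0,-0.5],0.0],
  [[3.4,-26.6,0],[0,0,-0.5],0.0],
  [[3.4,-26.6,0],[0,0,-0.5],0.0],
  [[3.4,-26.6,0],[0,0,-0.5],0.0],
])

```text
clock: 31.47
eef_pos: [0.5227, 0.1267, 0.1304]
tool_rot: [0.678, 0.735, -0.002, -0.001]
ft_force: [-0.1, 0.6, -4.9]
grip_width: 0.0063
grasp_force: 59.7
```

Request:
drive_tool([
  [[3.4,-26.6,0],[0,0,-0.5],0.0],
  [[3.4,-26.6,0],[0,0,-0.5],0.0],
  [[3.4,-26.6,0],[0,0,-0.5],0.0],
  [[3.4,-26.6,0],[0,0,-0.5],0.0],
  [[3.4,-26.6,0],[0,0,-0.5],0.0],
  [[1.7,-13.3,0],[0,0,-0.5],0.0],
  [[0,0,-15],[0,0,-0.5],0.0],
  [[0,0,0],[0,0,0],0.0],
])

```text
clock: 32.13
eef_pos: [0.5402, -0.0186, 0.1138]
tool_rot: [0.701, 0.713, -0.002, -0.002]
ft_force: [-1.1, 0.9, -6.1]
grip_width: 0.0065
grasp_force: 59.7
```

Request:
drive_tool([
  [[0,0,0],[0,0,0],0.0],
  [[0,0,0],[0,0,0],0.0],
])

```text
clock: 32.3
eef_pos: [0.542, -0.017, 0.1167]
tool_rot: [0.7, 0.714, -0.001, -0.001]
ft_force: [0.4, 0.1, -4.5]
grip_width: 0.0066
grasp_force: 59.7
```

```bash
python3 - <<'E'
from fit import *
o=get_obs();z=o["eef_pos"][2]-.025;print(o["eef_pos"],o["tool_rot"],o["grip_width"],o["ft_torque"])
for n in["top","side"]:
    p=camera(n)
    d=silhouettes("pan_support",p)[0];print(n,d["bbox"],*fit("pan_support",p,d["region"],z,[.5425,-.02,.02]))
E
```

```text
[ 0.54204555 -0.01696942  0.11667725] [ 6.99928085e-01  7.14212691e-01 -5.68328929e-04 -7.65267813e-04] 0.006580360894855075 [-0.0001279   0.00163841  0.02414714]Traceback (most recent call last):
  File "<stdin>", line 5, in <module>
IndexError: list index out of range
```

Request:
drive_tool([
  [[0.5,-1.5,-20],[0,0,0],0.0],
  [[0,0,-25],[0,0,0],0.0],
  [[0,0,-20],[0,0,0],0.0],
  [[0,0,-10],[0,0,0],0.0],
  [[0,0,0],[0,0,0],0.0],
  [[0,0,0],[0,0,0],0.0],
])

```text
clock: 32.9
eef_pos: [0.5434, -0.0185, 0.0425]
tool_rot: [0.7, 0.714, -0.0, -0.0]
ft_force: [0.1, 0.6, -4.8]
grip_width: 0.0062
grasp_force: 59.7
```

```bash
python3 - <<'E'
from fit import *
o=get_obs();z=o["eef_pos"][2]-.025;print(o["eef_pos"],o["tool_rot"],z)
for n in["top","side"]:
    p=camera(n)
    for d in silhouettes("pan_support",p)[:1]:print(n,d["bbox"],*fit("pan_support",p,d["region"],z,[.5425,-.02,.02]))
E
```

```text
[ 0.54338852 -0.01854314  0.04245705] [ 6.99963991e-01  7.14178118e-01 -1.04549288e-04 -1.24661801e-04] 0.01745705066047356
top [268.9, 173.7, 331.9, 176.8] [ 8.42051536e-01 -1.62339121e-02 -6.50464380e-05] 0.027403365041449905
side [198.6, 216.1, 314.2, 258.0] [ 0.54716289 -0.02034735  0.01331431] 0.9627295919824016
```

Request:
drive_tool([
  [[-0.8,0,-4],[0,0,0],0.0],
  [[0,0,-2],[0,0,0],0.0],
  [[0,0,-2],[0,0,0],0.0],
  [[0,0,-1],[0,0,0],0.0],
  [[0,0,0],[0,0,0],0.0],
])

```text
clock: 33.52
eef_pos: [0.5427, -0.019, 0.0358]
tool_rot: [0.7, 0.714, 0.001, 0.001]
ft_force: [-5.8, 0.7, 11.7]
grip_width: 0.0064
grasp_force: 61.9
```

Request:
drive_tool([
  [[0,0,1.5],[0,0,0],0.0],
  [[0,0,0],[0,0,0],0.4],
  [[0,0,0],[0,0,0],0.4],
  [[0,0,0],[0,0,0],0.4],
  [[0,0,5],[0,0,0],0.4],
  [[0,0,20],[0,0,0],0.4],
  [[0,0,40],[0,0,0],0.5],
  [[0,0,40],[0,0,0],0.6],
])

```text
clock: 34.18
eef_pos: [0.541, -0.0189, 0.1395]
tool_rot: [0.7, 0.714, -0.002, -0.002]
ft_force: [1.6, 1.3, 0.1]
grip_width: 0.051
grasp_force: 0.0
```

Request:
drive_tool([
  [[0,0,40],[0,0,0],0.6],
  [[1.7,-15.6,30],[0,0,0],0.6],
  [[3.6,-31.2,0],[0,0,0],0.6],
  [[3.6,-31.2,0],[0,0,0],0.6],
  [[3.6,-31.2,0],[0,0,0],0.6],
  [[3.6,-31.2,0],[0,0,0],0.6],
  [[3.6,-31.2,0],[0,0,0],0.6],
  [[3.6,-31.2,0],[0,0,0],0.6],
])

```text
clock: 34.85
eef_pos: [0.5659, -0.2233, 0.2102]
tool_rot: [0.7, 0.714, 0.0, 0.0]
ft_force: [0.3, 0.3, -0.7]
grip_width: 0.0512
grasp_force: 0.0
```

Request:
drive_tool([
  [[3.6,-31.2,0],[0,0,0],0.6],
  [[3.6,-31.2,0],[0,0,0],0.6],
  [[3.6,-31.2,0],[0,0,0],0.6],
  [[3.6,-31.2,0],[0,0,0],0.6],
  [[3.6,-31.2,0],[0,0,0],0.6],
  [[1.7,-15.6,0],[0,0,0],0.6],
  [[0,0,0],[0,0,0],0.6],
  [[0,0,0],[0,0,0],0.6],
])

```text
clock: 35.52
eef_pos: [0.5851, -0.3942, 0.2089]
tool_rot: [0.701, 0.713, 0.0, -0.001]
ft_force: [1.0, 0.2, -0.4]
grip_width: 0.0508
grasp_force: 0.0
```

```bash
python3 - <<'E'
from fit import *
o=get_obs();print(o["eef_pos"],o["tool_rot"],o["grip_width"])
for n in["top","side"]:
    p=camera(n); cv2.imwrite(f"pics/{n}9.png",cv2.resize(p["image"][150:320,150:400],(750,510))[:,:,::-1])
    for q,z,x0 in(("spare_cap",.022,[.617,-.019]),("hob",0,[.542,-.02,.018]),("pan_support",.008,[.543,-.02,.019]),("worn_cap",.009,[.509,-.257])):
        for d in silhouettes(q,p)[:4]:
            h=hull(np.array([[*x0[:2],z]]),p)[0,0]/S;b=d["bbox"]
            if abs((b[0]+b[2])/2-h[0])<15 and abs((b[1]+b[3])/2-h[1])<18: print(n,q,*fit(q,p,d["region"],z,x0,len(x0)>2)); break
E
```

```text
[ 0.58509959 -0.39419862  0.20894398] [ 7.00883497e-01  7.13275553e-01  1.06950985e-04 -5.45226750e-04] 0.050835899325580934
top spare_cap [ 0.61675368 -0.01804582] 0.8889349483475183
top hob [ 0.54202521 -0.02082462  0.01678629] 0.9798087951446626
top pan_support [ 0.54273783 -0.0214876   0.01517164] 0.9718459199095095
top worn_cap [ 0.50897799 -0.25567676] 0.9595612717053846
side hob [ 0.54370806 -0.02572939  0.02100029] 0.9728041380357971
side pan_support [ 0.54339192 -0.01927829  0.02502701] 0.7928380706083561
side worn_cap [ 0.50994676 -0.25459732] 0.9540837734372466
```

View pics/top9.png

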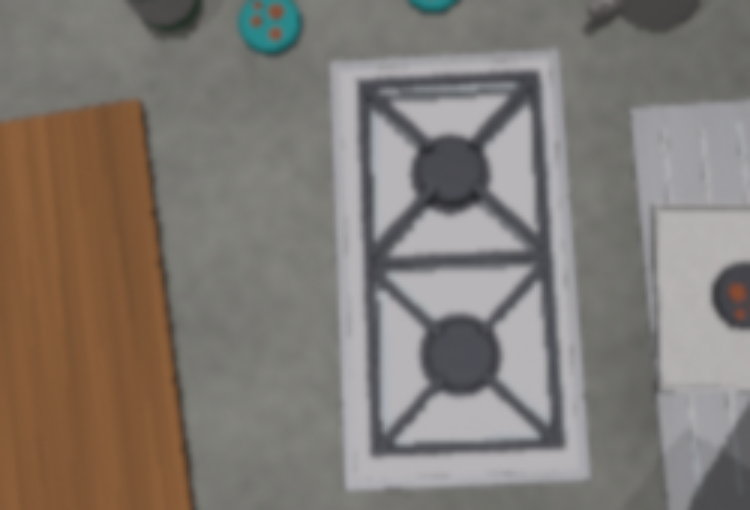

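Request:
drive_tool([
  [[1,0.7,-25],[0,0,0],0.6],
  [[0,0,-25],[0,0,0],0.6],
  [[0,0,-25],[0,0,0],0.6],
  [[0,0,-18],[0,0,0],0.6],
  [[0,0,-4],[0,0,0],0.6],
  [[0,0,0],[0,0,0],0.6],
  [[0,0,0],[0,0,0],0.6],
])

```text
clock: 36.6
eef_pos: [0.5869, -0.3929, 0.1137]
tool_rot: [0.7, 0.714, 0.0, 0.001]
ft_force: [0.3, -0.5, -0.2]
grip_width: 0.0514
grasp_force: 0.0
```

Request:
drive_tool([
  [[-0.8,-0.5,-4],[0,0,0],0.6],
  [[0,0,-1],[0,0,0],0.6],
  [[0,0,0],[0,0,0],0.0],
  [[0,0,0],[0,0,0],0.0],
  [[0,0,0],[0,0,0],0.0],
  [[0,0,0],[0,0,0],0.0],
  [[0,0,0],[0,0,0],0.0],
  [[0,0,0],[0,0,0],0.0],
])

```text
clock: 37.27
eef_pos: [0.5857, -0.3935, 0.1087]
tool_rot: [0.7, 0.714, -0.0, 0.001]
ft_force: [-2.2, -0.4, 4.1]
grip_width: 0.0219
grasp_force: 59.0
```

Request:
drive_tool([
  [[0,0,5],[0,0,0],0.0],
  [[0,0,10],[0,0,0],0.0],
  [[0,0,20],[0,0,0],0.0],
  [[0,0,25],[0,0,0],0.0],
  [[0,0,25],[0,0,0],0.0],
  [[0,0,10],[0,0,0],0.0],
  [[0,0,3],[0,0,0],0.0],
  [[0,0,0],[0,0,0],0.0],
])

```text
clock: 37.93
eef_pos: [0.586, -0.3932, 0.2059]
tool_rot: [0.7, 0.714, 0.0, 0.0]
ft_force: [-0.6, 0.1, -4.4]
grip_width: 0.0216
grasp_force: 59.3
```

Request:
drive_tool([
  [[-4,12.4,0],[0,0,0],0.0],
  [[-8.1,24.7,0],[0,0,0],0.0],
  [[-8.1,24.7,0],[0,0,0],0.0],
  [[-8.1,24.7,0],[0,0,0],0.0],
  [[-8.1,24.7,0],[0,0,0],0.0],
  [[-8.1,24.7,0],[0,0,0],0.0],
  [[-8.1,24.7,0],[0,0,0],0.0],
  [[-8.1,24.7,0],[0,0,0],0.0],
])

```text
clock: 38.6
eef_pos: [0.523, -0.2061, 0.2031]
tool_rot: [0.7, 0.714, -0.001, -0.002]
ft_force: [-0.6, 0.6, -3.6]
grip_width: 0.0217
grasp_force: 59.4
```

Request:
drive_tool([
  [[-8.1,24.7,0],[0,0,0],0.0],
  [[-8.1,24.7,0],[0,0,0],0.0],
  [[-8.1,24.7,0],[0,0,0],0.0],
  [[-8.1,24.7,0],[0,0,0],0.0],
  [[-8.1,24.7,0],[0,0,0],0.0],
  [[-8.1,24.7,0],[0,0,0],0.0],
  [[-8.1,24.7,0],[0,0,0],0.0],
  [[-4,12.4,0],[0,0,0],0.0],
])

```text
clock: 39.27
eef_pos: [0.4614, -0.02, 0.2036]
tool_rot: [0.699, 0.715, -0.001, -0.002]
ft_force: [-0.3, -0.7, -4.5]
grip_width: 0.0218
grasp_force: 59.4
```

Request:
drive_tool([
  [[0,0,-10],[0,0,0],0.0],
  [[0,0,-15],[0,0,0],0.0],
  [[0,0,-15],[0,0,0],0.0],
  [[0,0,-7],[0,0,0],0.0],
  [[0,0,0],[0,0,0],0.0],
  [[0,0,0],[0,0,0],0.0],
  [[0,0,0],[0,0,0],0.0],
])

```text
clock: 39.85
eef_pos: [0.4645, -0.0227, 0.1589]
tool_rot: [0.7, 0.714, 0.0, 0.0]
ft_force: [-0.6, 0.4, -4.1]
grip_width: 0.0219
grasp_force: 59.3
```

Request:
drive_tool([
  [[0.5,0.5,-4],[0,0,0],0.0],
  [[0,0,-2.5],[0,0,0],0.0],
  [[0,0,-1.5],[0,0,0],0.0],
  [[0,0,-1],[0,0,0],0.0],
  [[0,0,0],[0,0,0],0.0],
])

```text
clock: 40.27
eef_pos: [0.4647, -0.0221, 0.1495]
tool_rot: [0.7, 0.714, -0.0, -0.0]
ft_force: [-0.1, 0.3, -4.0]
grip_width: 0.0219
grasp_force: 59.5
```

Request:
drive_tool([
  [[0,0,-1],[0,0,0],0.0],
  [[0,0,-0.5],[0,0,0],0.0],
  [[0,0,0],[0,0,0],0.0],
])

```text
clock: 40.52
eef_pos: [0.4649, -0.022, 0.1486]
tool_rot: [0.7, 0.714, 0.0, 0.0]
ft_force: [-0.9, 0.9, -0.4]
grip_width: 0.0218
grasp_force: 59.9
```

Down on the support. Release and withdraw, then check.

Request:
drive_tool([
  [[0,0,0],[0,0,0],0.6],
  [[0,0,0],[0,0,0],0.6],
  [[0,0,0],[0,0,0],0.6],
  [[0,0,5],[0,0,0],0.6],
  [[0,0,15],[0,0,0],0.6],
  [[0,0,30],[0,0,0],0.6],
  [[0,0,30],[0,0,0],0.6],
  [[-10,20,20],[0,0,0],0.6],
])

```text
clock: 41.18
eef_pos: [0.4571, -0.0038, 0.2513]
tool_rot: [0.702, 0.713, 0.001, 0.002]
ft_force: [1.1, 0.8, 0.6]
grip_width: 0.0512
grasp_force: 0.0
```

Request:
drive_tool([
  [[-15,35,0],[0,0,5],0.6],
  [[-15,35,0],[0,0,5],0.6],
  [[-15,35,0],[0,0,5],0.6],
  [[-15,35,0],[0,0,5],0.6],
  [[-15,35,0],[0,0,5],0.6],
  [[-15,35,0],[0,0,5],0.6],
  [[0,0,0],[0,0,0],0.6],
  [[0,0,0],[0,0,0],0.6],
])

```text
clock: 41.85
eef_pos: [0.3641, 0.2097, 0.2488]
tool_rot: [0.49, 0.872, 0.0, 0.0]
ft_force: [-0.1, 0.2, -0.1]
grip_width: 0.0511
grasp_force: 0.0
```

```bash
python3 - <<'E'
from fit import *
ims=[]
for n in["top","side"]:
    p=camera(n); ims.append(cv2.resize(p["image"][100:350,150:450],(400,333)))
    for q,z,x0 in(("hob",0,[.542,-.02,.018]),("pan_support",.008,[.543,-.02,.019]),("worn_cap",.009,[.509,-.257]),("pot",.054,[.465,-.024,1.2]),("spare_cap",.022,[.617,-.019])):
        for d in silhouettes(q,p)[:4]:
            h=hull(np.array([[*x0[:2],z]]),p)[0,0]/S;b=d["bbox"]
            if abs((b[0]+b[2])/2-h[0])<18 and abs((b[1]+b[3])/2-h[1])<25: print(n,q,*fit(q,p,d["region"],z,x0,len(x0)>2)); break
cv2.imwrite("pics/end.png",np.hstack(ims)[:,:,::-1])
E
```

```text
top hob [ 0.54204837 -0.02026593  0.02023634] 0.9740500992365516
top pan_support [ 0.5415574  -0.02172025  0.01743877] 0.9631834653760462
top worn_cap [ 0.50799184 -0.25631711] 0.9130029768417869
top pot [ 0.46610594 -0.02366311  1.19298694] 0.9544294532437807
top spare_cap [ 0.6177515  -0.01836525] 0.9514135432418446
side hob [ 0.54502576 -0.01999611  0.00743255] 0.9834764348860859
side pan_support [ 0.54547314 -0.01704387 -0.00551112] 0.9805388046188791
side worn_cap [ 0.51097419 -0.25418085] 0.9279825110459645
side pot [ 0.4660512  -0.02847674  1.12834086] 0.9458198580002029
side spare_cap [ 0.62004459 -0.0161245 ] 0.7843213883789095
```

View pics/end.png

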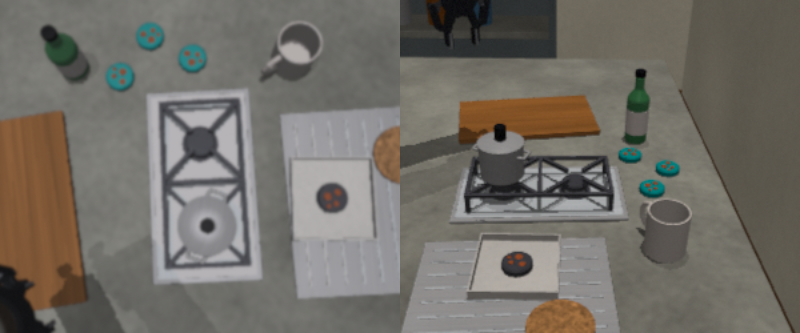

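The picture shows the pot upright on the support at about (208,226). The spare cap is on the far burner at (200,142), the rusty cap is in the tray at (331,198), and the mug and bottle are untouched.

```bash
python3 -c "
from workcell import *
print(job_done())"
```

```text
the job is handed in; nothing more can be done
None
```

The job is handed in: the rusty cap lies flat in the tray, the spare sits within about 1 mm of where the rusty cap was, the pan support is square on the hob, the pot is upright where it stood, and the mug and bottle look undisturbed; it took about 43 s of the 134 s allowed.

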